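Clear the plane's bay and put the block plane away

TASK

A wood offcut is lying in the wide bay of the tool tray, where the block plane belongs. Clear that offcut into the grey offcut bin first; then put the block plane into the wide bay, set down (not dropped) flat on its sole and lengthwise along the bay.

Things in the scene. Friction and masses are not known exactly. Their poses are not given: they have to be found in the camera images.
- plane_bay (a point): Wide bay of the fixed low plywood tool tray (230 x 230 mm, 10 mm walls, tops 40 mm above the bench). Point: centre of the bay's inner floor, 6 mm above the bench; x along the bay, y across it, z up. Inside, the bay is 210 mm along x, 145 mm along y. The narrow bay on its +y side holds two chisels.
- offcut_mid (a point): Offcut to clear: a plain square stick of pale wood, 110 x 30 x 30 mm, about 70 g, lying on the floor of the tray's wide bay with at least 30 mm free on both sides of its middle (another stick, on the open bench, is not meant). Point: its centre, 15 mm above its underside; x along its length, z up.
- bin_floor (a point): Offcut bin: an empty open grey plastic box fixed to the bench, 200 x 170 mm outside, 6 mm walls, rim 60 mm above the bench. Point: centre of its inner floor, 6 mm above the bench; x along its 200 mm side, z up.
- plane_mid (a point): Block plane standing on its sole on the bench: dark iron body 150 x 46 mm with flat upright sides 30 mm high, sloping bright cap at the rear, small dark wooden knob at the front; 50 mm high in all, about 0.6 kg. Not the cork sanding block. Point: middle of length and width, 22 mm above the sole; x along its length to the knob, y across, z up.
There are look-alikes about, which are no part of the job. What is shaped like the part that bears offcut_mid but turquoise is not meant. Of the things that look like the part that bears plane_mid, the larger one is meant.

How it is judged (in metres and radians):
On the way, in this order (a step that is already met when the one before it is completed fails the run):
1. the offcut lies in the offcut bin, released, while the plane is still outside the tray's wide bay (x of offcut_mid in the frame of bin_floor between -0.094 and 0.094 m and y of offcut_mid in the frame of bin_floor between -0.079 and 0.079 m and z of offcut_mid in the frame of bin_floor below 0.045 m and contact force between the fingers and offcut below 0.1 N and (y of plane_mid in the frame of plane_bay below -0.0725 m or y of plane_mid in the frame of plane_bay above 0.0725 m or x of plane_mid in the frame of plane_bay below -0.105 m or x of plane_mid in the frame of plane_bay above 0.105 m)), for 0.2 s.
2. the plane is brought down into the wide bay while still held (its sole within 20 mm of the bay's floor): set down, not dropped (horizontal distance between plane_mid and plane_bay below 0.06 m and z of plane_mid in the frame of plane_bay below 0.042 m and angle between plane_mid's own z axis and vertical below 0.35 rad and contact force between the fingers and plane above 1 N), for 0.05 s.
At the end, for the whole second after the job is handed in: The offcut is in the bin (its centre inside the walls, under 45 mm over the floor). The plane stands on its sole on the wide bay's floor (height within 5 mm, tilt under 5 degrees), its middle within 60 mm of the bay's centre, its length within 20 degrees of the bay's, either way round. Both at rest (x of offcut_mid in the frame of bin_floor between -0.094 and 0.094 m and y of offcut_mid in the frame of bin_floor between -0.079 and 0.079 m and z of offcut_mid in the frame of bin_floor below 0.045 m and horizontal distance between plane_mid and plane_bay below 0.06 m and z of plane_mid in the frame of plane_bay between 0.015 and 0.027 m and angle between plane_mid's own z axis and vertical below 0.09 rad and angle between the x axis of plane_mid and the x axis of plane_bay, either way round below 0.35 rad and linear speed of each of plane, offcut below 0.02 m/s); the robot touches nothing.
It also fails if it takes over 64 s, if anything falls off the work surface, if the arm or the gripper's body presses on something with over 40 N, if the wrist force passes 120 N, or if a joint passes its speed limit or range.

ROBOT

A 7-joint arm with a two-finger parallel gripper is mounted at the origin on the work surface. World frame = base frame: x ahead of the robot, y to its left, z up, the work surface at z = 0. Lengths are in mm, angles in rad, forces in N, time in s.
With the tool pointing down it reaches from about 350 to 775 mm from the base axis. Payload 3.1 kg.
Tool frame: the origin (TCP) lies on the mounting face of the last link; the fingertips stand 173 mm ahead of it and the grasp point (between the pads) lies 155 mm ahead of it; z points along the fingers, y is the line along which they close (so a half turn about z gives the same grasp; the last joint's range is limited). The gripper opens to 85 mm and grips with 20 to 120 N. Pads are 22 mm wide; open, the fingers measure 114 mm over their backs; the gripper's body (76 mm by 85 mm) begins 54 mm behind the grasp point. The pads swing forward as they close: fully open they stand 13 mm farther back than shut.
Start: joints at [-1.375, 0.311, 0.014, 1.512, -0.004, 1.319, -0.027], TCP at [129.527, 534.542, 404.704] pointing down, gripper open.
Joint ranges: [-2.7, 2.7], [-0.3, 1.91], [-1.27, 1.3], [0.12, 2.57], [-1.44, 4.58], [0.2, 2.03], [-3.05, 3.05]. Speed limits (rad/s): [2.79, 2.79, 3.14, 3.14, 3.14, 3.14, 3.14].

INTERFACE

Orientations are given as a unit quaternion [w, x, y, z].
In Python, from cell import bot gives the robot as it stands.
- The arm moves only by the tool move_arm, never from a script. Its argument "deltas" is a list of rows, each a list of 3 entries, a list of its own where there are three numbers: the shift along the tool's x, y, z in m, then the turn about the tool's z in degrees, then the opening, from -1 (shut) to 1 (fully open), so that 0 is half open. A call has 1 to 5 rows; each row is the pose to reach, as a shift and turn from the pose commanded when the call began, along the tool's axes at that moment; what a row does not reach only later rows make up. A row lasts 1/12 s, in which the tool goes at most 41.7 mm and 7.16 degrees, less where a joint would pass 70% of its speed; a pose out of reach is approached as far as the arm can. A call with a gripper value outside its range is refused whole. The fingers move at their own pace and stop on an object; the grip force is fixed at half the most. Time passes only in rows, so rows that repeat a pose let the fingers close. It gives the time, the measured TCP pose, the force, the opening and the grip force at its end, in the units of the state.
- bot.get_state(): the state, without advancing time (a new reading comes with each control period).
- bot.read_camera(name): name is "scene" or "top"; returns a dict with "frame" (384x512x3 uint8, red, green, blue), "range_z" (384x512 float32, mm along the optical axis (not along the pixel's ray), 0 where there is no reading), "fov_y" (degrees; the focal length in pixels is half the picture's height over the tangent of half this angle, whatever the lens; pixels are square), "cx", "cy" (the principal point, pixels), "camera_from_world" (4x4, takes a point from world to camera coordinates). Camera axes: x right, y down, z forward; pixel columns grow to the right and rows downward; lengths in mm; the calibration is good to about 2 mm. A picture is of the moment at which its call begins.
- bot.job_done(): hands the job in; it is judged then, once.
Trained networks look in the newest picture that a camera, given by its name, has taken for a name from the list of things; names that differ only in an ending like _2 or _b are one class to them, and where a whole thing is asked for, a point or a joint stands for the part that bears it (a point fixed in the world has none). Each returns a list of dicts, best first, with "conf" (0 to 1); they miss things now and then, are a little off and sometimes report something else, mostly with a low value. They report only what shows in the picture. A call takes as long as a camera call. They do not tell look-alikes from the thing itself.
- bot.find_in(camera, target): "box" ([centre column, centre row, width, height] in pixels, round what is visible of it).
The state is a dict: "t": time; "joint_pos": joint angles; "qvel": joint speeds; "joint_efforts": joint torques, N m; "tcp_pos": TCP position; "orientation": TCP orientation; "wrist_force": force on the tool from outside, world axes, zero at the start; "wrist_torque": the same for the moment, N m; "width": opening from 0.0 (shut) to 1.0 (fully open); "gripper_force": force on a finger pad.
Only numpy, scipy, OpenCV 4.12 (cv2) and the standard library are available. Lean on these libraries where they do the work, as an engineer would, in place of code of your own. Each camera call takes 0.05 s, during which the arm holds its last target. There are 200 camera calls.

## Working session

There is one attempt and no reset: what is moved stays moved. The work goes in short steps, Python scripts to look and compute and a tool call to move; the robot and the scene stay as the last step left them, time stands still between calls to the robot, and variables do not carry over. Pictures are saved under pics/ and viewed, at most 10 in all, crops included, and the job is handed in when it is done.

Besides the shell and the picture viewer there is one more tool, called after ">>>" by a JSON object that holds its "fn" and its "kwargs", one argument or row to a line. move_arm: Moves the arm, as the interface text tells. Its arguments: {"type":"object","properties":{"deltas":{"type":"array","items":{"type":"array"}}},"required":["deltas"]}

```bash
mkdir -p pics; cat > h.py <<'E'
import numpy as np, cv2
from cell import bot
def cam(n):
    c=bot.read_camera(n); c["f"]=c["frame"].shape[0]/2/np.tan(np.radians(c["fov_y"])/2); return c
def cloud(c):
    z=c["range_z"].astype(float); v,u=np.mgrid[:z.shape[0],:z.shape[1]]
    P=np.stack([(u-c["cx"])/c["f"]*z,(v-c["cy"])/c["f"]*z,z],-1)
    T=np.linalg.inv(c["camera_from_world"]); W=P@T[:3,:3].T+T[:3,3]; W[z==0]=np.nan; return W
def save(img,n): cv2.imwrite("pics/"+n,cv2.cvtColor(img,cv2.COLOR_RGB2BGR))
E
python3 - <<'E'
from h import *
for n in("scene","top"):
    c=cam(n); save(c["frame"],n+"0.png"); np.savez(n+"0.npz",W=cloud(c),I=c["frame"])
    for t in("plane_bay","offcut_mid","bin_floor","plane_mid"):
        print(n,t,[(np.round(d["box"]),round(d["conf"],2)) for d in bot.find_in(n,t)])
s=bot.get_state();print(s)
E
```

```text
scene plane_bay [(array([332., 210., 103.,  75.]), 0.61), (array([208., 189.,  22.,  50.]), 0.55)]
scene offcut_mid [(array([320., 215.,  32.,  37.]), 0.88), (array([418., 236.,  33.,  39.]), 0.73)]
scene bin_floor [(array([103., 218.,  96.,  78.]), 0.64)]
scene plane_mid [(array([166., 157.,  35.,  23.]), 0.72)]
top plane_bay [(array([186., 200.,  92.,  88.]), 0.97)]
top offcut_mid [(array([195., 190.,  26.,  42.]), 0.81), (array([112., 175.,  14.,  34.]), 0.77)]
top bin_floor [(array([392., 172.,  72.,  80.]), 0.87)]
top plane_mid [(array([355., 259.,  42.,  30.]), 0.89), (array([303., 215.,  19.,  55.]), 0.79)]
{'t': 0.5, 'joint_pos': array([-1.37467715,  0.31093711,  0.01401147,  1.51154409, -0.0044071 ,
        1.31924941, -0.02722762]), 'qvel': array([-0.00221761,  0.00065652, -0.00031745, -0.00246766,  0.00069735,
       -0.00062671, -0.00052673]), 'joint_efforts': array([-1.57236304e-04, -3.79439807e+01,  1.45463948e-01, -2.30628365e+01,
        1.21402324e-02,  3.24588022e-03,  1.93794804e-06]), 'tcp_pos': array([129.54018382, 534.52205799, 404.66561762]), 'orientation': array([ 4.26924991e-06,  1.18612034e-01,  9.92940674e-01, -5.41200505e-05]), 'wrist_force': array([-0.34036088,  0.27716277,  1.2272015 ]), 'wrist_torque': array([-0.02624831,  0.03767899, -0.01611083]), 'gripper_force': 0.0, 'width': 1.002644667205002}
```

View pics/top0.png

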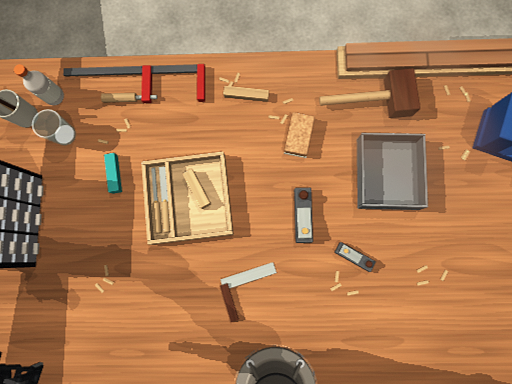

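View pics/scene0.png

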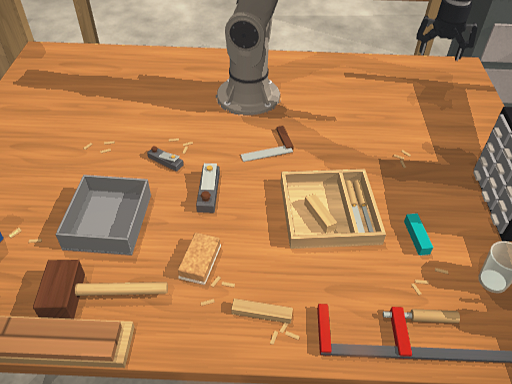

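Top view:
- **Offcut:** the pale stick in the tray's wide bay at (199,188) is meant. The turquoise one at (112,173) and the stick on the bench at (246,93) are not.
- **Plane:** the larger one at (303,215) is meant. The small one at (355,257) and the cork block at (299,133) are not.
- **Bin:** at (392,171).

I'll measure these and confirm them in one crop.

```bash
python3 - <<'E'
from h import *
d=np.load("top0.npz");W,I=d["W"],d["I"];H=W[...,2]
save(cv2.resize(I[120:280,130:380],None,fx=3,fy=3,interpolation=cv2.INTER_CUBIC),"crop.png")
def reg(n,u0,u1,v0,v1,lo,hi):
    m=np.zeros(H.shape,bool);m[v0:v1,u0:u1]=1;m&=(H>lo)&(H<hi)
    k,l,st,_=cv2.connectedComponentsWithStats(m.astype(np.uint8));b=1+np.argmax(st[1:,4]);m=l==b
    p=W[m];(c,s,a)=cv2.minAreaRect(p[:,:2].astype(np.float32));print(n,m.sum(),np.round(c,1),np.round(s,1),round(a,1),"z",np.round(np.percentile(p[:,2],[5,50,95]),1))
reg("offcut",178,222,160,216,26,42)
reg("plane",285,322,180,250,15,70)
reg("small",328,385,235,280,10,70)
reg("tray",135,240,145,250,33,50)
reg("bin",350,435,125,215,50,70)
reg("floor",176,226,158,236,-5,12)
print(np.nanmedian(H[220:228,190:220]),np.nanmedian(H[280:290,100:150]), W[190,155:240:4,:].round(0)[:,1:].tolist())
E
```

```text
offcut 440 [528.2 208.3] [109.7  30.3] 27.9 z [32.6 36.6 40.3]
plane 957 [450.6 -84.1] [ 46.5 149.9] 89.8 z [27.2 33.  49.8]
small 508 [ 336.1 -218.4] [105.8  33.2] 59.3 z [18.  23.8 35.6]
tray 1605 [503.6 234.9] [230.9 230.4] 6.0 z [35.5 40.2 43.8]
bin 818 [ 564.5 -324.5] [171.5 201.3] 87.6 z [51.6 59.3 62.7]
floor 3028 [508.3 204.5] [208.3 142.3] 5.6 z [ 3.3  6.7 10. ]
6.8061847683370615 0.8444876465681546 [[324.0, 19.0], [316.0, 8.0], [301.0, 22.0], [285.0, 39.0], [277.0, 29.0], [272.0, 2.0], [259.0, 9.0], [248.0, 8.0], [237.0, 6.0], [220.0, 37.0], [209.0, 35.0], [198.0, 37.0], [189.0, 21.0], [180.0, 9.0], [169.0, 6.0], [158.0, 7.0], [146.0, 8.0], [135.0, 8.0], [121.0, 36.0], [113.0, 2.0], [102.0, 1.0], [91.0, -2.0]]
```

View pics/crop.png

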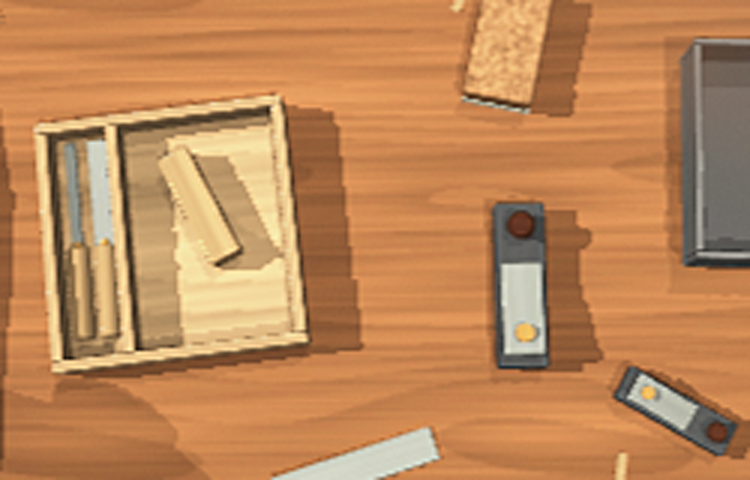

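The crop confirms both: the pale offcut in the bay at crop (200,205) and the larger plane, 150 x 46 mm, at crop (520,285). The tray's yaw is about +5.8°, and the bay centre is at about (507.5, 203.5).

```bash
cat >> h.py <<'E'
from scipy.spatial.transform import Rotation as R
def plan(legs):
    s=bot.get_state(); q=s["orientation"]; r=R.from_quat([*q[1:],q[0]]).as_matrix()
    p=np.array(s["tcp_pos"]); yaw=np.degrees(np.arctan2(r[1,1],r[0,1]))
    print("t",round(s["t"],2),"tcp",p.round(1),"yaw_y",round(yaw,1),"w",round(s["width"],2),"tilt",np.degrees(np.arccos(-r[2,2])).round(2),"q7",s["joint_pos"][6].round(2))
    for x,a in legs:
        x=np.array(x,float); dy=(a-yaw+90)%180-90
        n=int(np.ceil(max(np.linalg.norm(x-p)/205,abs(dy)/35.8,.01)))
        dp=(x-p)/n
        for i in range(n):
            t=np.radians(yaw); ty=np.array([np.cos(t),np.sin(t),0]); tz=np.array([0,0,-1.]); tx=np.cross(ty,tz)
            print("   ",np.round([dp@tx/1000,dp@ty/1000,dp@tz/1000],4),"turn",round(-dy/n,1)); yaw+=dy/n
        p=x
E
python3 - <<'E'
from h import *
plan([((528.2,208.3,290),117.9),((528.2,208.3,182),117.9)])
E
```

```text
t 0.5 tcp [129.5 534.5 404.7] yaw_y 76.4 w 1.0 tilt 0.01 q7 -0.03
    [-0.1548 -0.0744  0.0382] turn -13.8
    [-0.1325 -0.1092  0.0382] turn -13.8
    [-0.1025 -0.1378  0.0382] turn -13.8
    [0.    0.    0.108] turn -0.0
```

>>> {"fn": "move_arm", "kwargs": {
  "deltas": [
    [[-0.031, -0.015, 0.008], -2.8, 0.2],
    [[-0.062, -0.03, 0.015], -5.5, 0.2],
    [[-0.093, -0.045, 0.023], -8.3, 0.2],
    [[-0.124, -0.06, 0.031], -11, 0.2],
    [[-0.155, -0.074, 0.038], -13.8, 0.2]
  ]
}}

```text
t: 0.92
tcp_pos: [263.7, 424.8, 366.4]
orientation: [0.0, -0.003, 1.0, 0.0]
wrist_force: [1.7, 0.5, 0.6]
width: 0.602
gripper_force: 0.0
```

>>> {"fn": "move_arm", "kwargs": {
  "deltas": [
    [[-0.027, -0.022, 0.008], -2.8, 0.2],
    [[-0.053, -0.044, 0.015], -5.5, 0.2],
    [[-0.08, -0.066, 0.023], -8.3, 0.2],
    [[-0.106, -0.087, 0.031], -11, 0.2],
    [[-0.133, -0.109, 0.038], -13.8, 0.2]
  ]
}}

```text
t: 1.33
tcp_pos: [397.0, 316.5, 328.5]
orientation: [0.0, -0.123, 0.992, 0.0]
wrist_force: [0.8, -0.1, 0.2]
width: 0.602
gripper_force: 0.0
```

>>> {"fn": "move_arm", "kwargs": {
  "deltas": [
    [[-0.021, -0.028, 0.008], -2.8, 0.2],
    [[-0.041, -0.055, 0.015], -5.5, 0.2],
    [[-0.062, -0.083, 0.023], -8.3, 0.2],
    [[-0.082, -0.11, 0.031], -11, 0.2],
    [[-0.103, -0.138, 0.038], -13.8, 0.2]
  ]
}}

```text
t: 1.75
tcp_pos: [530.3, 207.5, 290.3]
orientation: [-0.0, -0.241, 0.97, 0.0]
wrist_force: [0.4, -0.8, 0.3]
width: 0.597
gripper_force: 0.0
```

>>> {"fn": "move_arm", "kwargs": {
  "deltas": [
    [[0, 0, 0], 0, 0.2],
    [[0, 0, 0], 0, 0.2]
  ]
}}

```text
t: 1.92
tcp_pos: [531.0, 205.5, 290.1]
orientation: [-0.0, -0.237, 0.972, -0.001]
wrist_force: [-0.2, 0.4, -0.4]
width: 0.601
gripper_force: 0.0
```

```bash
python3 - <<'E'
from h import *
plan([((528.2,208.3,182),117.9)])
E
```

```text
t 1.92 tcp [531.  205.5 290.1] yaw_y 117.4 w 0.6 tilt 0.11 q7 1.72
    [0.0012 0.0038 0.1081] turn -0.5
```

>>> {"fn": "move_arm", "kwargs": {
  "deltas": [
    [[0.001, 0.003, 0.03], -0.5, 0.2],
    [[0.001, 0.003, 0.06], -0.5, 0.2],
    [[0.001, 0.003, 0.085], -0.5, 0.2],
    [[0.001, 0.003, 0.1], -0.5, 0.2],
    [[0.001, 0.003, 0.108], -0.5, 0.2]
  ]
}}

```text
t: 2.33
tcp_pos: [524.9, 212.1, 180.4]
orientation: [-0.002, -0.245, 0.969, 0.0]
wrist_force: [-0.7, 0.3, -0.3]
width: 0.598
gripper_force: 0.0
```

>>> {"fn": "move_arm", "kwargs": {
  "deltas": [
    [[0, 0, 0], 0, 0.2],
    [[0, 0, 0], 0, -1],
    [[0, 0, 0], 0, -1],
    [[0, 0, 0], 0, -1],
    [[0, 0, 0], 0, -1]
  ]
}}

```text
t: 2.75
tcp_pos: [527.9, 211.2, 184.4]
orientation: [0.002, -0.244, 0.97, 0.0]
wrist_force: [-0.2, 0.0, 3.3]
width: 0.334
gripper_force: 60.6
```

>>> {"fn": "move_arm", "kwargs": {
  "deltas": [
    [[0, 0, 0], 0, -1],
    [[0, 0, 0], 0, -1],
    [[0, 0, 0], 0, -1],
    [[0, 0, -0.015], 0, -1],
    [[0, 0, -0.04], 0, -1]
  ]
}}

```text
t: 3.17
tcp_pos: [525.4, 210.0, 220.4]
orientation: [-0.004, -0.244, 0.97, -0.001]
wrist_force: [-0.6, 1.7, 0.6]
width: 0.337
gripper_force: 60.2
```

```bash
python3 - <<'E'
from h import *
c=cam("scene"); save(c["frame"][120:300,60:440].repeat(2,0).repeat(2,1),"grasp1.png")
# offcut along the bin's x (long side): yaw of bin x
plan([((528,208,300),117.9),((545,-60,300),87.6),((564.5,-324.5,280),87.6),((564.5,-324.5,192),87.6)])
E
```

```text
t 3.22 tcp [528.3 211.  227.2] yaw_y 118.3 w 0.34 tilt 0.3 q7 1.73
    [ 0.0017 -0.0025 -0.0728] turn 0.4
    [ 0.0552 -0.1224  0.    ] turn 15.2
    [ 0.0213 -0.1326  0.    ] turn 15.2
    [-0.0153 -0.1317  0.01  ] turn -0.0
    [-0.0153 -0.1317  0.01  ] turn -0.0
    [0.    0.    0.088] turn -0.0
```

View pics/grasp1.png

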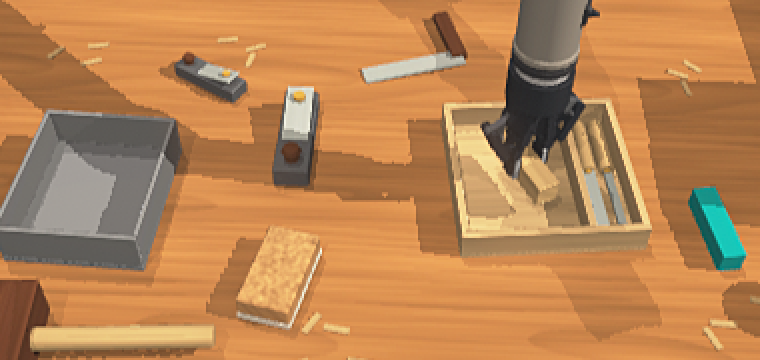

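The offcut is gripped: opening 0.34 (29 mm), 60 N. I'm carrying it to the bin.

>>> {"fn": "move_arm", "kwargs": {
  "deltas": [
    [[0, 0, -0.02], 0, -1],
    [[0, 0, -0.04], 0, -1],
    [[0, 0, -0.06], 0, -1],
    [[0, 0, -0.07], 0, -1],
    [[0, 0, -0.073], 0, -1]
  ]
}}

```text
t: 3.63
tcp_pos: [527.9, 210.8, 297.9]
orientation: [0.002, -0.244, 0.97, 0.0]
wrist_force: [0.0, -0.5, -0.8]
width: 0.337
gripper_force: 60.2
```

>>> {"fn": "move_arm", "kwargs": {
  "deltas": [
    [[0.01, -0.022, 0], 3, -1],
    [[0.021, -0.047, 0], 6, -1],
    [[0.032, -0.072, 0], 9, -1],
    [[0.044, -0.097, 0], 12, -1],
    [[0.055, -0.122, 0], 15.2, -1]
  ]
}}

```text
t: 4.05
tcp_pos: [535.7, 75.8, 294.3]
orientation: [-0.001, -0.113, 0.994, -0.0]
wrist_force: [-0.9, 0.4, -0.8]
width: 0.338
gripper_force: 60.1
```

>>> {"fn": "move_arm", "kwargs": {
  "deltas": [
    [[0.004, -0.026, 0], 3, -1],
    [[0.008, -0.053, 0], 6, -1],
    [[0.013, -0.08, 0], 9, -1],
    [[0.017, -0.106, 0], 12, -1],
    [[0.021, -0.133, 0], 15.2, -1]
  ]
}}

```text
t: 4.47
tcp_pos: [545.4, -58.2, 294.4]
orientation: [-0.001, 0.02, 1.0, 0.0]
wrist_force: [0.7, 0.4, 0.4]
width: 0.337
gripper_force: 60.1
```

>>> {"fn": "move_arm", "kwargs": {
  "deltas": [
    [[-0.003, -0.026, 0.002], 0, -1],
    [[-0.006, -0.053, 0.004], 0, -1],
    [[-0.009, -0.079, 0.006], 0, -1],
    [[-0.012, -0.105, 0.008], 0, -1],
    [[-0.015, -0.132, 0.01], 0, -1]
  ]
}}

```text
t: 4.88
tcp_pos: [555.7, -190.4, 284.1]
orientation: [-0.001, 0.018, 1.0, 0.0]
wrist_force: [1.2, 0.8, 0.3]
width: 0.341
gripper_force: 60.1
```

>>> {"fn": "move_arm", "kwargs": {
  "deltas": [
    [[-0.003, -0.026, 0.002], 0, -1],
    [[-0.006, -0.053, 0.004], 0, -1],
    [[-0.01, -0.085, 0.006], 0, -1],
    [[-0.013, -0.112, 0.008], 0, -1],
    [[-0.015, -0.132, 0.01], 0, -1]
  ]
}}

```text
t: 5.3
tcp_pos: [565.1, -325.1, 273.9]
orientation: [-0.001, 0.02, 1.0, -0.001]
wrist_force: [-0.3, 0.1, -0.3]
width: 0.338
gripper_force: 60.1
```

```bash
python3 - <<'E'
from h import *
plan([((564.5,-324.5,188),87.6)])
E
```

```text
t 5.3 tcp [ 565.1 -325.1  273.9] yaw_y 87.7 w 0.34 tilt 0.16 q7 2.21
    [0.0006 0.0006 0.0859] turn 0.1
```

>>> {"fn": "move_arm", "kwargs": {
  "deltas": [
    [[0, 0, 0.02], 0, -1],
    [[0, 0, 0.045], 0, -1],
    [[0, 0, 0.065], 0, -1],
    [[0, 0, 0.08], 0, -1],
    [[0, 0, 0.085], 0, -1]
  ]
}}

```text
t: 5.72
tcp_pos: [564.5, -320.8, 185.8]
orientation: [-0.004, 0.019, 1.0, 0.002]
wrist_force: [0.0, 0.1, -0.1]
width: 0.337
gripper_force: 60.1
```

>>> {"fn": "move_arm", "kwargs": {
  "deltas": [
    [[0, 0, 0], 0, -1],
    [[0, 0, 0], 0, 0.3],
    [[0, 0, 0], 0, 0.3],
    [[0, 0, 0], 0, 0.3],
    [[0, 0, 0], 0, 0.3]
  ]
}}

```text
t: 6.13
tcp_pos: [566.8, -322.4, 192.1]
orientation: [0.001, 0.018, 1.0, -0.001]
wrist_force: [-0.4, 0.4, 0.4]
width: 0.651
gripper_force: 0.0
```

>>> {"fn": "move_arm", "kwargs": {
  "deltas": [
    [[0, 0, -0.02], 0, 0.3],
    [[0, 0, -0.05], 0, 0.3],
    [[0, 0, -0.085], 0, 0.8],
    [[0, 0, -0.11], 0, 0.8],
    [[0, 0, -0.12], 0, 0.8]
  ]
}}

```text
t: 6.55
tcp_pos: [567.3, -323.2, 316.8]
orientation: [0.004, 0.019, 1.0, -0.002]
wrist_force: [0.3, -0.7, 1.5]
width: 0.901
gripper_force: 0.0
```

```bash
python3 - <<'E'
from h import *
c=cam("scene"); W=cloud(c); save(c["frame"][120:300,60:440].repeat(2,0).repeat(2,1),"bin1.png")
plan([((450.6,-84.1,290),89.8),((450.6,-84.1,182),89.8)])
E
```

```text
t 6.6 tcp [ 567.4 -323.2  317. ] yaw_y 87.9 w 0.9 tilt 0.61 q7 2.2
    [0.0628 0.1173 0.0135] turn -1.0
    [0.0608 0.1183 0.0135] turn -1.0
    [0.    0.    0.108] turn -0.0
```

View pics/bin1.png

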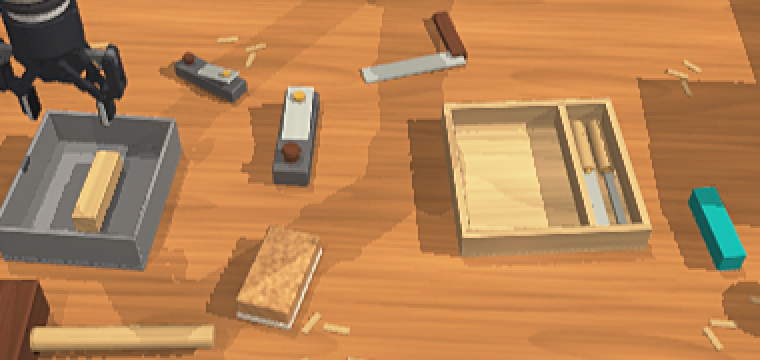

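The stick lies in the bin at crop (98,190). The bay is empty and the plane hasn't moved. Next, the plane.

>>> {"fn": "move_arm", "kwargs": {
  "deltas": [
    [[0.012, 0.023, 0.003], -0.2, 0.7],
    [[0.025, 0.047, 0.005], -0.4, 0.7],
    [[0.037, 0.07, 0.008], -0.6, 0.7],
    [[0.05, 0.094, 0.011], -0.8, 0.7],
    [[0.063, 0.117, 0.014], -1, 0.7]
  ]
}}

```text
t: 7.02
tcp_pos: [506.5, -201.1, 295.1]
orientation: [-0.001, 0.01, 1.0, 0.001]
wrist_force: [0.1, 0.3, -0.2]
width: 0.852
gripper_force: 0.0
```

>>> {"fn": "move_arm", "kwargs": {
  "deltas": [
    [[0.012, 0.023, 0.003], -0.2, 0.7],
    [[0.025, 0.047, 0.005], -0.4, 0.7],
    [[0.045, 0.085, 0.01], -0.8, 0.7],
    [[0.061, 0.118, 0.014], -1, 0.7],
    [[0.061, 0.118, 0.014], -1, 0.7]
  ]
}}

```text
t: 7.43
tcp_pos: [444.7, -75.7, 279.6]
orientation: [-0.005, -0.004, 1.0, 0.004]
wrist_force: [-0.4, 0.0, 0.1]
width: 0.852
gripper_force: 0.0
```

>>> {"fn": "move_arm", "kwargs": {
  "deltas": [
    [[0, 0, 0], 0, 0.7],
    [[0, 0, 0], 0, 0.7]
  ]
}}

```text
t: 7.6
tcp_pos: [448.8, -83.7, 282.2]
orientation: [-0.0, 0.001, 1.0, -0.0]
wrist_force: [-0.5, 0.0, -0.2]
width: 0.851
gripper_force: 0.0
```

```bash
python3 - <<'E'
from h import *
plan([((450.6,-84.1,178),89.8)])
E
```

```text
t 7.6 tcp [448.8 -83.7 282.2] yaw_y 89.9 w 0.85 tilt 0.04 q7 1.82
    [-0.0018 -0.0004  0.1042] turn 0.1
```

>>> {"fn": "move_arm", "kwargs": {
  "deltas": [
    [[-0.002, 0, 0.03], 0, 0.7],
    [[-0.002, 0, 0.06], 0, 0.7],
    [[-0.002, 0, 0.083], 0, 0.7],
    [[-0.002, 0, 0.097], 0, 0.7],
    [[-0.002, 0, 0.103], 0, 0.7]
  ]
}}

```text
t: 8.02
tcp_pos: [450.3, -85.2, 177.4]
orientation: [-0.002, 0.003, 1.0, -0.001]
wrist_force: [-0.5, 0.6, -0.5]
width: 0.851
gripper_force: 0.0
```

>>> {"fn": "move_arm", "kwargs": {
  "deltas": [
    [[0, 0, 0], 0, 0.7],
    [[0, 0, 0], 0, 0.7],
    [[0, 0, 0], 0, -1],
    [[0, 0, 0], 0, -1],
    [[0, 0, 0], 0, -1]
  ]
}}

```text
t: 8.43
tcp_pos: [452.0, -84.3, 181.2]
orientation: [0.002, 0.001, 1.0, -0.0]
wrist_force: [-1.5, -1.0, 5.3]
width: 0.52
gripper_force: 64.2
```

>>> {"fn": "move_arm", "kwargs": {
  "deltas": [
    [[0, 0, 0], 0, -1],
    [[0, 0, 0], 0, -1],
    [[0, 0, 0], 0, -1],
    [[0, 0, 0], 0, -1],
    [[0, 0, 0], 0, -1]
  ]
}}

```text
t: 8.85
tcp_pos: [452.0, -84.2, 181.2]
orientation: [0.002, 0.001, 1.0, -0.0]
wrist_force: [-0.6, -1.6, 6.7]
width: 0.528
gripper_force: 64.4
```

>>> {"fn": "move_arm", "kwargs": {
  "deltas": [
    [[0, 0, -0.01], 0, -1],
    [[0, 0, -0.03], 0, -1],
    [[0, 0, -0.055], 0, -1],
    [[0, 0, -0.075], 0, -1],
    [[0, 0, -0.085], 0, -1]
  ]
}}

```text
t: 9.27
tcp_pos: [450.9, -83.4, 266.4]
orientation: [0.001, 0.001, 1.0, 0.0]
wrist_force: [1.3, 0.3, -7.8]
width: 0.526
gripper_force: 63.7
```

```bash
python3 - <<'E'
from h import *
c=cam("scene"); save(c["frame"][100:280,100:400].repeat(2,0).repeat(2,1),"lift.png")
plan([((507.5,203.5,265),95.8),((507.5,203.5,186),95.8)])
E
```

```text
t 9.32 tcp [451.5 -83.5 267.4] yaw_y 89.9 w 0.53 tilt 0.23 q7 1.83
    [-0.0277  0.1436  0.0012] turn -3.0
    [-0.0351  0.142   0.0012] turn -3.0
    [0.    0.    0.079] turn -0.0
```

View pics/lift.png

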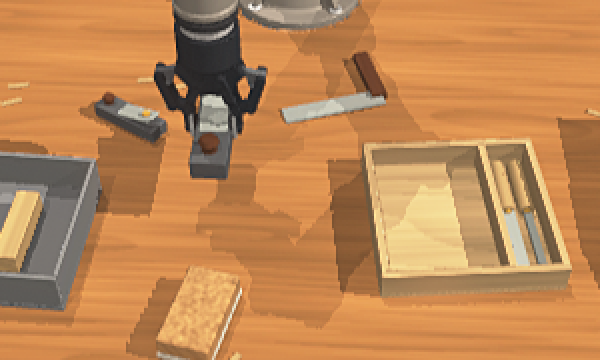

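The plane is held level at crop (210,140), with its sole about 86 mm up, clear of the tray walls. I'm carrying it to the bay.

>>> {"fn": "move_arm", "kwargs": {
  "deltas": [
    [[-0.004, 0.02, 0], -0.5, -1],
    [[-0.01, 0.05, 0], -1.2, -1],
    [[-0.016, 0.082, 0], -1.8, -1],
    [[-0.022, 0.113, 0], -2.4, -1],
    [[-0.028, 0.144, 0], -3, -1]
  ]
}}

```text
t: 9.73
tcp_pos: [478.0, 61.8, 262.9]
orientation: [-0.002, -0.025, 1.0, -0.0]
wrist_force: [0.3, 0.7, -8.0]
width: 0.53
gripper_force: 63.6
```

>>> {"fn": "move_arm", "kwargs": {
  "deltas": [
    [[-0.009, 0.035, 0], -0.7, -1],
    [[-0.018, 0.07, 0], -1.4, -1],
    [[-0.026, 0.105, 0], -2.1, -1],
    [[-0.032, 0.13, 0], -2.7, -1],
    [[-0.035, 0.142, 0], -3, -1]
  ]
}}

```text
t: 10.15
tcp_pos: [505.5, 209.8, 262.6]
orientation: [-0.002, -0.055, 0.998, 0.002]
wrist_force: [-0.6, 1.3, -7.4]
width: 0.526
gripper_force: 63.6
```

>>> {"fn": "move_arm", "kwargs": {
  "deltas": [
    [[0, 0, 0], 0, -1],
    [[0, 0, 0], 0, -1],
    [[0, 0, 0], 0, -1]
  ]
}}

```text
t: 10.4
tcp_pos: [506.5, 202.0, 263.2]
orientation: [-0.002, -0.05, 0.999, -0.002]
wrist_force: [0.1, -0.2, -8.0]
width: 0.524
gripper_force: 63.6
```

```bash
python3 - <<'E'
from h import *
plan([((507.5,203.5,189),95.8)])
E
```

```text
t 10.4 tcp [506.5 202.  263.2] yaw_y 95.8 w 0.52 tilt 0.27 q7 1.35
    [-0.0011  0.0014  0.0742] turn -0.0
```

>>> {"fn": "move_arm", "kwargs": {
  "deltas": [
    [[0, 0.001, 0.015], 0, -1],
    [[0, 0.001, 0.032], 0, -1],
    [[0, 0.001, 0.048], 0, -1],
    [[0, 0.001, 0.06], 0, -1],
    [[0, 0.001, 0.068], 0, -1]
  ]
}}

```text
t: 10.82
tcp_pos: [506.2, 202.3, 194.8]
orientation: [-0.002, -0.05, 0.999, -0.001]
wrist_force: [-0.8, -0.4, -7.4]
width: 0.529
gripper_force: 63.6
```

>>> {"fn": "move_arm", "kwargs": {
  "deltas": [
    [[0, 0, 0.002], 0, -1],
    [[0, 0, 0.004], 0, -1],
    [[0, 0, 0.006], 0, -1],
    [[0, 0, 0.007], 0, -1],
    [[0, 0, 0.008], 0, -1]
  ]
}}

```text
t: 11.23
tcp_pos: [507.4, 205.0, 189.4]
orientation: [0.001, -0.051, 0.999, 0.0]
wrist_force: [-0.4, -0.3, -7.3]
width: 0.524
gripper_force: 63.5
```

>>> {"fn": "move_arm", "kwargs": {
  "deltas": [
    [[0, 0, 0.001], 0, -1],
    [[0, 0, 0.002], 0, -1],
    [[0, 0, 0.003], 0, -1],
    [[0, 0, 0.003], 0, -1],
    [[0, 0, 0.003], 0, -1]
  ]
}}

```text
t: 11.65
tcp_pos: [507.2, 205.0, 187.3]
orientation: [0.0, -0.051, 0.999, 0.0]
wrist_force: [-4.4, -1.3, 5.5]
width: 0.527
gripper_force: 65.2
```

The wrist force has turned upward, so the sole is on the bay floor. I'm releasing the plane.

>>> {"fn": "move_arm", "kwargs": {
  "deltas": [
    [[0, 0, 0], 0, 0.5],
    [[0, 0, 0], 0, 0.5],
    [[0, 0, 0], 0, 0.5],
    [[0, 0, 0], 0, 0.5],
    [[0, 0, 0], 0, 0.5]
  ]
}}

```text
t: 12.07
tcp_pos: [507.3, 205.0, 185.8]
orientation: [0.0, -0.051, 0.999, 0.0]
wrist_force: [0.1, -0.3, 0.4]
width: 0.752
gripper_force: 0.0
```

>>> {"fn": "move_arm", "kwargs": {
  "deltas": [
    [[0, 0, -0.01], 0, 0.5],
    [[0, 0, -0.03], 0, 0.5],
    [[0, 0, -0.06], 0, 0.5],
    [[0, 0, -0.09], 0, 0.5],
    [[0, 0, -0.12], 0, 0.5]
  ]
}}

```text
t: 12.48
tcp_pos: [506.9, 204.8, 307.6]
orientation: [0.0, -0.051, 0.999, -0.0]
wrist_force: [0.5, 0.3, 0.3]
width: 0.755
gripper_force: 0.0
```

>>> {"fn": "move_arm", "kwargs": {
  "deltas": [
    [[0.04, 0, -0.02], 0, 0.5],
    [[0.08, 0, -0.02], 0, 0.5],
    [[0.11, 0, -0.02], 0, 0.5],
    [[0.13, 0, -0.02], 0, 0.5],
    [[0.14, 0, -0.02], 0, 0.5]
  ]
}}

```text
t: 12.9
tcp_pos: [365.1, 190.3, 326.3]
orientation: [-0.0, -0.052, 0.999, 0.0]
wrist_force: [-0.4, -0.1, -0.1]
width: 0.749
gripper_force: 0.0
```

>>> {"fn": "move_arm", "kwargs": {
  "deltas": [
    [[0, 0, 0], 0, 0.5],
    [[0, 0, 0], 0, 0.5],
    [[0, 0, 0], 0, 0.5]
  ]
}}

```text
t: 13.15
tcp_pos: [369.3, 190.7, 326.2]
orientation: [0.001, -0.051, 0.999, 0.0]
wrist_force: [1.1, -0.2, -0.4]
width: 0.754
gripper_force: 0.0
```

```bash
python3 - <<'E'
from h import *
c=cam("scene"); W=cloud(c); save(c["frame"][120:300,60:440].repeat(2,0).repeat(2,1),"end.png")
t=np.radians(5.8);d=W[...,:2]-[507.5,203.5]
x=d@[np.cos(t),np.sin(t)];y=d@[-np.sin(t),np.cos(t)]
m=(abs(x)<100)&(abs(y)<68)&(W[...,2]>22)&(W[...,2]<70)
p=np.stack([x[m],y[m]],1).astype(np.float32);print(m.sum(),cv2.minAreaRect(p),np.percentile(W[m][:,2],[50,98]))
E
```

```text
884 ((2.0905303955078125, 1.666351318359375), (152.1700897216797, 47.72544479370117), 0.4303739368915558) [36.59772694 54.8727775 ]
```

View pics/end.png

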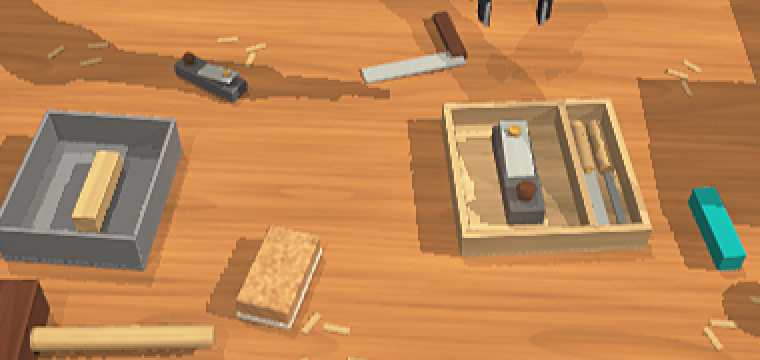

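The plane stands on its sole in the bay at crop (518,170), 2 mm off centre and under 1° off along its length. The stick is in the bin at crop (98,190), and the arm is clear of everything.

```bash
python3 -c "
from cell import bot
print(bot.job_done())"
```

```text
the job is handed in; nothing more can be done
None
```

The job is handed in (no verdict was returned): the offcut lies in the bin, and the block plane was set down on its sole in the wide bay, about 3 mm off centre and under 1° off the bay's length.

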